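# Turn the colour standards face up for reading

### The arm

A 6-joint arm with a two-finger parallel gripper is mounted at the origin on the work surface. World frame = base frame: x ahead of the robot, y to its left, z up, the work surface at z = 0. Lengths are in m, angles in degrees, forces in N, time in s.
With the tool pointing down it reaches from about 0.375 to 0.9 m from the base axis. Payload 3.1 kg.
Tool frame: the origin (TCP) lies on the centre line of the jaws, within the pads' length; the fingertips stand 17 mm ahead of it and the grasp point (between the pads) lies 2 mm behind it; z points along the fingers, y is the line along which they close (so a half turn about z gives the same grasp; the last joint's range is limited). The gripper opens to 87 mm and grips with 3 to 60 N. Pads are 19 mm wide; open, the fingers measure 117 mm over their backs; the gripper's body (75 mm by 190 mm) begins 51 mm behind the grasp point.
Start: joints at [-79.555, 30.224, 82.088, -0, 67.689, -10.227], TCP at [0.221, -0.585, 0.24] pointing down, gripper open.
Joint ranges: [-176.69, 176.69], [-43.24, 126.21], [12.49, 139.97], [-82, 262], [0, 151.66], [-163.58, 163.58]. Speed limits (degrees/s): [159.86, 159.86, 180, 180, 180, 180].

### API

Orientations are given as a 3x3 rotation matrix whose columns are the frame's x, y, z axes.
In Python, from rig import bot, imaging, finder gives the robot as it stands. The module is installed in compiled form; this text tells all that it offers.
- The arm moves only by the tool play_rows, never from a script. Its argument "motion" is a list that holds one entry, the list of rows, each a list of 6 numbers: the shift along the tool's x, y, z in m, then the turn, a rotation vector about the tool's x, y, z in degrees. In form: [[[dx, dy, dz, wx, wy, wz], ...]]. A call has 1 to 8 rows; each row is the pose to reach, as a shift and turn from the pose commanded when the call began, along the tool's axes at that moment; what a row does not reach only later rows make up. A row lasts 1/12 s, in which the tool goes at most 41.7 mm and 7.16 degrees, less where a joint would pass 70% of its speed; a pose out of reach is approached as far as the arm can. A call with a gripper value outside its range is refused whole. "fingers" is the finger opening in m, from 0 to 0.087, set as the call begins (left out, the last holds). The fingers move at their own pace and stop on an object; the grip force is fixed at half the most. Time passes only in rows, so rows that repeat a pose let the fingers close. It gives the time, the measured TCP pose, the force, the opening and the grip force at its end, in the units of the state.
- bot.read_state(): the state, without advancing time (a new reading comes with each control period).
- imaging.capture(name): name is "side" or "top" or "wrist"; returns a dict with "frame" (384x512x3 uint8, red, green, blue), "camera_matrix" (3x3 intrinsics, pixels), "R" (3x3) and "t" (3): a world point X has camera coordinates R X + t. Camera axes: x right, y down, z forward; pixel columns grow to the right and rows downward; lengths in m; the calibration is good to about 2 mm. A picture is of the moment at which its call begins. There is no depth.
- bot.hand_in(): hands the job in; it is judged then, once.
Trained networks look in the newest picture that a camera, given by its name, has taken for a name from the list of things; names that differ only in an ending like _2 or _b are one class to them, and where a whole thing is asked for, a point or a joint stands for the part that bears it (a point fixed in the world has none). Each returns a list of dicts, best first, with "confidence" (0 to 1); they miss things now and then, are a little off and sometimes report something else, mostly with a low value. They report only what shows in the picture. A call takes as long as a camera call.
- finder.recognise(camera, name): "at" ([x, y, z] in m, in world coordinates, good to about 4 mm: the middle of the surface that is visible of it).
- finder.outline_of(camera, name): "pixels" (384x512 bool, what is visible of it).
The state is a dict: "time_s": time; "joint_positions": joint angles; "qvel": joint speeds; "tau": joint torques, N m; "position": TCP position; "tcp_rot": TCP orientation; "force": force on the tool from outside, world axes, zero at the start; "moment": the same for the moment, N m; "opening": opening from 0.0 (shut) to 1.0 (fully open); "grasp_force": force on a finger pad.
Only numpy, scipy, OpenCV 4.12 (cv2) and the standard library are available. Lean on these libraries where they do the work, as an engineer would, in place of code of your own. Each camera call takes 0.05 s, during which the arm holds its last target. There are 200 camera calls.

### The job

Take the blue cover off the trough of the turnover stand and hang it by its handle on the orange hook. Then, one at a time and in the order red, yellow, green, blue (skipping any that are not there), set each colour standard block on the stand's deck and tumble it over the step, so that it lands standing flat in the trough with its coloured disc facing straight up. Leave the two bottles and the screwdriver where they are.

Things in the scene. Friction and masses are not known exactly. Their poses are not given: they have to be found in the camera images.
- stand: fixed aluminium turnover stand, 190 (x) by 258 (y) mm. Origin on the bench below the middle of the step edge, which runs along y. The flat deck, 36 mm high, spans x = -120 to 0; the trough spans x = 0 to 60. A curb at x = 60 to 70 and 7 mm end walls at y = +-122 to +-129, all 36 mm high, close the trough.
- trough (a point): centre of the trough's grey floor, at x = 30 mm of the stand, 8 mm above the bench (28 mm below the deck). Inside the trough is 60 by 244 mm: four blocks fit side by side along y.
- step_edge (a point): middle of the deck's edge, 36 mm high. A block on the deck whose middle is pushed a few mm past this edge in the stand's +x tips over by itself, lands on its leading face, and its trailing face comes up.
- cover: loose blue plate, 86 (x) by 236 (y) by 6 (z) mm, with a steel bail handle, 0.15 kg; origin under the plate's centre, z up. It starts lying over the trough on deck and curb. Bail: two upright flat bars 14 (x) by 8 (y) mm, outer sides at y = +-30 mm, joined by a crossbar along y, 14 mm wide, z = 66 to 76 mm. Its opening is 44 mm wide, 60 mm high.
- bail (a point): middle of the underside of the cover's crossbar, 66 mm above the cover's origin; where it rests on the hook. Gripping the two uprights from outside (60 mm across y) leaves the opening free for the hook
- hook: fixed hook stand; origin at the foot of its post (radius 7 mm, 197 mm high) on a grey foot plate 90 by 110 by 12 mm. At z = 190 mm an orange round arm of radius 5 mm runs from the post 95 mm towards -x, then its tip turns up and out to x = -110 mm, highest point z = 213 mm.
- hook_seat (a point): middle of the hook arm's upper side, 60 mm from the post at a height of 195 mm: where the crossbar should lie, across the arm
- red: white plastic block, 50 (x) by 40 (y) by 46 (z) mm, about 0.12 kg, may be absent; origin at its centre. A flush red disc, 36 mm across, is on its -x face (one of the two 40 by 46 mm faces); and a 9 mm band of the same colour runs round the block next to that face, so the disc end shows from above; the other end is plain. It starts standing on the bench with z up, disc facing sideways.
- yellow: white plastic block, 50 (x) by 40 (y) by 46 (z) mm, about 0.12 kg, may be absent; origin at its centre. A flush yellow disc, 36 mm across, is on its -x face (one of the two 40 by 46 mm faces); and a 9 mm band of the same colour runs round the block next to that face, so the disc end shows from above; the other end is plain. It starts standing on the bench with z up, disc facing sideways.
- green: white plastic block, 50 (x) by 40 (y) by 46 (z) mm, about 0.12 kg, may be absent; origin at its centre. A flush green disc, 36 mm across, is on its -x face (one of the two 40 by 46 mm faces); and a 9 mm band of the same colour runs round the block next to that face, so the disc end shows from above; the other end is plain. It starts standing on the bench with z up, disc facing sideways.
- blue: white plastic block, 50 (x) by 40 (y) by 46 (z) mm, about 0.12 kg, may be absent; origin at its centre. A flush blue disc, 36 mm across, is on its -x face (one of the two 40 by 46 mm faces); and a 9 mm band of the same colour runs round the block next to that face, so the disc end shows from above; the other end is plain. It starts standing on the bench with z up, disc facing sideways.
- cleaner: upright white bottle with a blue band and cap, 48 mm across, 120 mm high, origin under its base; leave alone
- driver: screwdriver lying on the bench; leave alone
- oil: small grey jar with a black cap, 44 mm across, 70 mm high, origin under its base; leave alone

How it is judged (in metres and radians):
On the way, in this order (a step that is already met when the one before it is completed fails the run):
1. the cover hangs by its bail on the hook, let go (distance between bail and hook_seat below 0.045 m and height (world z) of bail between 0.185 and 0.208 m and contact force between cover and hook above 0.3 N and contact force between the fingers and cover below 0.1 N and linear speed of cover below 0.05 m/s), for 0.3 s.
2. the red block tips over the step edge, disc side swinging upwards, touching the stand (angle between red's own x axis and vertical between 1.9 and 2.85 rad and x of red in the frame of stand between -0.02 and 0.045 m and contact force between red and stand above 0.02 N).
3. the red block rests let go in the trough, disc up (angle between red's own x axis and vertical above 2.95 rad and x of red in the frame of stand between 0.012 and 0.048 m and y of red in the frame of stand between -0.11 and 0.11 m and height (world z) of red between 0.026 and 0.04 m and contact force between the fingers and red below 0.1 N and linear speed of red below 0.03 m/s), for 0.2 s.
4. the yellow block tips over the step edge, disc side swinging upwards, touching the stand (angle between yellow's own x axis and vertical between 1.9 and 2.85 rad and x of yellow in the frame of stand between -0.02 and 0.045 m and contact force between yellow and stand above 0.02 N).
5. the yellow block rests let go in the trough, disc up (angle between yellow's own x axis and vertical above 2.95 rad and x of yellow in the frame of stand between 0.012 and 0.048 m and y of yellow in the frame of stand between -0.11 and 0.11 m and height (world z) of yellow between 0.026 and 0.04 m and contact force between the fingers and yellow below 0.1 N and linear speed of yellow below 0.03 m/s), for 0.2 s.
6. the green block tips over the step edge, disc side swinging upwards, touching the stand (angle between green's own x axis and vertical between 1.9 and 2.85 rad and x of green in the frame of stand between -0.02 and 0.045 m and contact force between green and stand above 0.02 N).
7. the green block rests let go in the trough, disc up (angle between green's own x axis and vertical above 2.95 rad and x of green in the frame of stand between 0.012 and 0.048 m and y of green in the frame of stand between -0.11 and 0.11 m and height (world z) of green between 0.026 and 0.04 m and contact force between the fingers and green below 0.1 N and linear speed of green below 0.03 m/s), for 0.2 s.
8. the blue block tips over the step edge, disc side swinging upwards, touching the stand (angle between blue's own x axis and vertical between 1.9 and 2.85 rad and x of blue in the frame of stand between -0.02 and 0.045 m and contact force between blue and stand above 0.02 N).
9. the blue block rests let go in the trough, disc up (angle between blue's own x axis and vertical above 2.95 rad and x of blue in the frame of stand between 0.012 and 0.048 m and y of blue in the frame of stand between -0.11 and 0.11 m and height (world z) of blue between 0.026 and 0.04 m and contact force between the fingers and blue below 0.1 N and linear speed of blue below 0.03 m/s), for 0.2 s.
At the end, for the whole second after the job is handed in: The cover hangs at rest on the hook arm (middle of crossbar within 45 mm of the seat, 185 to 208 mm high), and every block that is there stands at rest in the trough, flat on its floor, disc up to within 0.19 rad (all of step 1 and all of step 3 and all of step 5 and all of step 7 and all of step 9); the robot touches nothing.
It fails at once if the cleaner is moved by more than 30 mm (distance of cleaner from where it was at the start of the episode above 0.03 m).
It fails at once if the driver is moved by more than 30 mm (distance of driver from where it was at the start of the episode above 0.03 m).
It fails at once if the oil is moved by more than 30 mm (distance of oil from where it was at the start of the episode above 0.03 m).
Of red, yellow, green, blue only 3 to 4 are there at a start; the rules pass over those that are not, and their reading is None.
At some moment in a run one of red, yellow, green, blue may be knocked a few centimetres aside while the robot is not near it.
It also fails if it takes over 210 s, if anything falls off the work surface, if the arm or the gripper's body presses on something with over 40 N, if the wrist force passes 120 N, or if a joint passes its speed limit or range.

## Working session

There is one attempt and no reset: what is moved stays moved. The work goes in short steps, Python scripts to look and compute and a tool call to move; the robot and the scene stay as the last step left them, time stands still between calls to the robot, and variables do not carry over. Pictures are saved under pics/ and viewed, at most 14 in all, crops included, and the job is handed in when it is done.

Besides the shell and the picture viewer there is one more tool, called after ">>>" as name(argument=value, ...) on one line, values as JSON. play_rows: Moves the arm, as the interface text tells. Its arguments: {"type":"object","properties":{"motion":{"type":"array"},"fingers":{"type":"number"}},"required":["motion"]}

```bash
mkdir -p pics; cat > h.py <<'E'
import numpy as np, cv2
from rig import bot, imaging, finder
def grab(n,save=None):
    c=imaging.capture(n)
    if save: cv2.imwrite('pics/%s.png'%save, c['frame'][:,:,::-1])
    return c
def ray(c,uv,z):
    K,R,t=[np.array(c[k],float) for k in('camera_matrix','R','t')]
    d=R.T@np.linalg.inv(K)@np.array([uv[0],uv[1],1.]); o=-R.T@t
    return o+d*(z-o[2])/d[2]
def proj(c,X):
    K,R,t=[np.array(c[k],float) for k in('camera_matrix','R','t')]
    p=K@(R@np.array(X,float)+t); return p[:2]/p[2]
E
python3 - <<'E'
from h import *
s=bot.read_state(); print({k:np.round(v,3).tolist() for k,v in s.items()})
ims=[]
for n in('top','side'):
    c=grab(n,n+'0'); print(n,np.round(-np.array(c['R']).T@c['t'],3))
    for o in('stand','cover','bail','hook','red','yellow','green','blue','cleaner','driver','oil'):
        print(o,[(np.round(r['at'],3).tolist(),round(r['confidence'],2)) for r in finder.recognise(n,o)][:2])
E
```

```text
{'time_s': 0.0, 'joint_positions': [-79.555, 30.279, 82.156, 0.0, 67.688, -10.226], 'qvel': [-0.004, -0.025, 0.069, -0.137, -0.058, -0.006], 'tau': [0.0, -44.005, -17.659, 0.063, 0.058, -0.0], 'position': [0.221, -0.584, 0.239], 'tcp_rot': [[0.936, 0.353, -0.0], [0.353, -0.936, 0.002], [0.0, -0.002, -1.0]], 'force': [0.442, -0.221, 0.393], 'moment': [-0.013, -0.047, 0.019], 'grasp_force': 0.0, 'opening': 0.998}
top [ 0.444 -0.058  1.049]
stand [([0.6, 0.015, 0.04], 0.75), ([0.516, 0.013, 0.034], 0.61)]
cover [([0.603, 0.012, 0.043], 0.94)]
bail [([0.602, 0.014, 0.047], 0.66), ([0.574, -0.39, 0.011], 0.47)]
hook [([0.571, -0.387, 0.012], 0.94)]
red [([0.769, 0.136, 0.079], 0.68), ([0.446, 0.213, 0.044], 0.67)]
yellow []
green [([0.567, 0.325, 0.046], 0.68)]
blue [([0.45, 0.338, 0.045], 0.93), ([0.601, 0.011, 0.042], 0.72)]
cleaner [([0.766, 0.135, 0.08], 0.86), ([0.75, 0.274, 0.072], 0.22)]
driver [([0.762, -0.181, 0.027], 0.84)]
oil [([0.75, 0.273, 0.071], 0.62), ([0.572, -0.39, 0.007], 0.23)]
side [0.072 0.567 0.973]
stand [([0.51, 0.041, 0.039], 0.92), ([0.566, -0.39, 0.009], 0.39)]
cover [([0.597, 0.034, 0.043], 0.88)]
bail [([0.604, 0.035, 0.037], 0.7), ([0.762, -0.168, 0.02], 0.34)]
hook [([0.57, -0.388, 0.01], 0.79)]
red [([0.446, 0.224, 0.043], 0.62)]
yellow []
green [([0.564, 0.336, 0.047], 0.79)]
blue [([0.437, 0.349, 0.047], 0.97), ([0.597, 0.034, 0.037], 0.35)]
cleaner [([0.76, 0.149, 0.067], 0.88)]
driver [([0.761, -0.17, 0.021], 0.57)]
oil [([0.747, 0.288, 0.047], 0.7)]
```

View pics/top0.png

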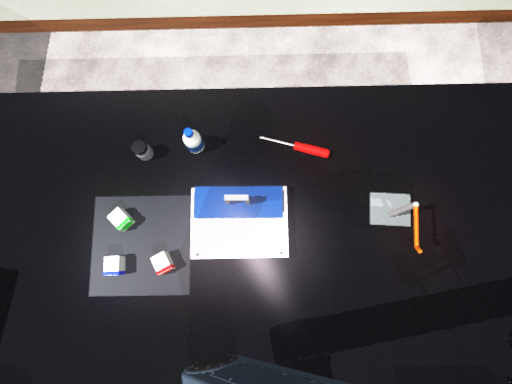

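View pics/side0.png

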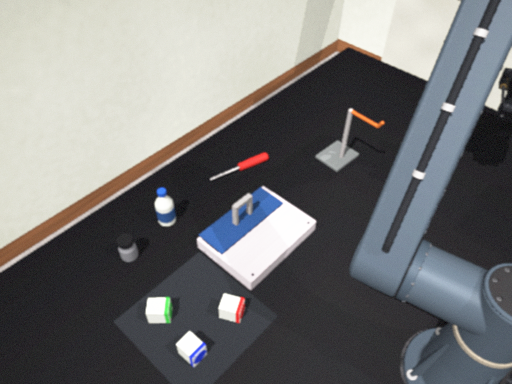

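The top view shows the stand at about (240,222), with the cover at its +x side and the bail crossbar at (237,198). The hook post is at (416,204), and its arm runs toward -x to (419,250). There is a red block at (162,262), a green one at (121,218) and a blue one at (114,266). There is no yellow block. The side view agrees.

```bash
cat >> h.py <<'E'
def hsv(c): return cv2.cvtColor(c['frame'],cv2.COLOR_RGB2HSV)
def rect(c,m,z):
    p=np.argwhere(m)[:,::-1]
    w=np.array([ray(c,q,z)[:2] for q in p],np.float32)
    (cx,cy),(a,b),ang=cv2.minAreaRect(w*1000)
    return np.round([cx,cy,a,b,ang],1)
def line(c,m,z):
    w=np.array([ray(c,q[::-1],z)[:2] for q in np.argwhere(m)])
    mu=w.mean(0);u=np.linalg.svd(w-mu,full_matrices=False)[2][0];s=(w-mu)@u
    return np.round(mu+u*s.min(),4),np.round(mu+u*s.max(),4),np.degrees(np.arctan2(u[1],u[0])).round(1)
E
python3 - <<'E'
from h import *
c=grab('top')
H=hsv(c)
O=(H[...,0]>5)&(H[...,0]<20)&(H[...,1]>180)&(H[...,2]>150); O[:150]=0;O[:,:380]=0
print('hook arm',line(c,O,.19))
s=finder.outline_of('top','stand')[0]['pixels']; v=finder.outline_of('top','cover')[0]['pixels']; b=finder.outline_of('top','bail')[0]['pixels']
B=(H[...,0]>100)&(H[...,0]<125)&(H[...,1]>150); B[:180]=0;B[225:]=0;B[:,:188]=0;B[:,295:]=0
W=(H[...,2]>120); W[:180]=0; W[265:]=0;W[:,:186]=0;W[:,295:]=0
W=cv2.morphologyEx(W.astype(np.uint8),cv2.MORPH_OPEN,np.ones((5,5)))>0
print('stand',rect(c,s,.038),rect(c,W|B,.036),'cover',rect(c,v,.042),rect(c,B,.042))
G=(H[...,1]<60)&(H[...,2]>90); G[:190]=0;G[207:]=0;G[:,:215]=0;G[:,260:]=0
print('bar',rect(c,G,.112),line(c,G,.112),np.argwhere(G).min(0),np.argwhere(G).max(0))
for n in('red','green','blue'):
  m=finder.outline_of('top',n)
  for k in m[:2]: print(n,rect(c,k['pixels'],.046),round(k['confidence'],2))
cs=grab('side'); H=hsv(cs)
O=(H[...,0]>5)&(H[...,0]<20)&(H[...,1]>180)&(H[...,2]>150); O[200:]=0;O[:,:340]=0;O[:100]=0
print('hook arm side',line(cs,O,.19))
E
```

```text
hook arm (array([ 0.5634, -0.397 ]), array([ 0.4608, -0.3927]), np.float64(177.6))
stand [548.6  11.  188.1 258.    0.9] [546.2  18.4 272.5 207.6  89. ] cover [605.4  14.  235.1  86.6  89.1] [620.2  14.7 231.5  57.   89. ]
bar [602.8  13.1  62.6  22.7  89. ] (array([0.6062, 0.0445]), array([ 0.6037, -0.0185]), np.float64(-92.3)) [194 224] [203 249]
red [448.9 210.3  53.5  48.8  28.1] 0.83
red [ 544.4 -397.8  131.3  158.9   88.3] 0.53
green [564.3 324.8  62.5  47.3  45.9] 0.96
green [448.  209.4  53.7  51.   26.5] 0.21
blue [443.7 333.9  51.2  57.4   3. ] 0.61
hook arm side (array([ 0.5591, -0.3937]), array([ 0.4711, -0.3983]), np.float64(-177.0))
```

```bash
cat >> h.py <<'E'
from scipy.spatial.transform import Rotation as Ro
def go(x,y,z,yaw=0):
    s=bot.read_state();R=np.array(s['tcp_rot']);p=np.array(s['position'])
    a=np.radians(yaw);T=np.array([[np.cos(a),np.sin(a),0],[np.sin(a),-np.cos(a),0],[0,0,-1]])
    d=R.T@(np.array([x,y,z])-p);r=Ro.from_matrix(R.T@T).as_rotvec(degrees=True)
    print('t',round(s['time_s'],2),'move',np.round(d,4).tolist(),np.round(r,1).tolist(),'calls',round(np.linalg.norm(d)/.0417,1))
E
python3 -c "
from h import *
go(.603,.013,.24,0)"
```

```text
t 1.6 move [0.5687, -0.4243, -0.0005] [0.0, -0.0, 20.7] calls 17.0
```

>>> play_rows(motion=[[[0.07,-0.05,0,0,0,5],[0.14,-0.105,0,0,0,10],[0.21,-0.157,0,0,0,15],[0.28,-0.21,0,0,0,20.7],[0.28,-0.21,0,0,0,20.7],[0.28,-0.21,0,0,0,20.7],[0.28,-0.21,0,0,0,20.7],[0.28,-0.21,0,0,0,20.7]]], fingers=0.087)

```text
time_s: 2.27
position: [0.4003, -0.3018, 0.2398]
tcp_rot: [[1.0, -0.001, 0.001], [-0.001, -1.0, -0.0], [0.001, 0.0, -1.0]]
force: [0.1, -0.1, 0.1]
opening: 1.0
grasp_force: 0.0
```

```bash
python3 -c "
from h import *
go(.603,.013,.24,0)"
```

```text
t 2.27 move [0.2023, -0.315, -0.0002] [0.0, -0.0, -0.1] calls 9.0
```

>>> play_rows(motion=[[[0.202,-0.315,0,0,0,0],[0.202,-0.315,0,0,0,0],[0.202,-0.315,0,0,0,0],[0.202,-0.315,0,0,0,0],[0.202,-0.315,0,0,0,0],[0.202,-0.315,0,0,0,0],[0.202,-0.315,0,0,0,0],[0.202,-0.315,0,0,0,0]]])

```text
time_s: 2.93
position: [0.5805, -0.021, 0.2398]
tcp_rot: [[1.0, -0.0, 0.0], [-0.0, -1.0, -0.0], [0.0, 0.0, -1.0]]
force: [0.6, -0.8, 0.6]
opening: 0.998
grasp_force: 0.0
```

>>> play_rows(motion=[[[0.025,-0.039,0,0,0,0],[0.025,-0.039,0,0,0,0]]])

```text
time_s: 3.1
position: [0.608, 0.0218, 0.2399]
tcp_rot: [[1.0, 0.005, 0.005], [0.005, -1.0, 0.003], [0.005, -0.003, -1.0]]
force: [0.3, -1.0, 0.6]
opening: 0.996
grasp_force: 0.0
```

```bash
python3 -c "
from h import *
go(.603,.013,.24,0)
c=grab('wrist','w1'); print(np.round(-np.array(c['R']).T@c['t'],3))
for X in ([.603,.043,.112],[.603,-.017,.112],[.5736,.012,.036]): print(proj(c,X))
for o in('bail','cover'):print(o,[(np.round(r['at'],3).tolist(),round(r['confidence'],2)) for r in finder.recognise('wrist',o)][:2])
"
```

```text
t 3.1 move [-0.0051, 0.0088, -0.0002] [-0.1, -0.3, 0.3] calls 0.2
[0.69  0.022 0.385]
[235.29510352 192.68169385]
[294.09932093 193.0114068 ]
[263.44659739 196.67158431]
bail [([0.611, 0.014, 0.042], 0.93)]
cover [([0.618, 0.02, 0.044], 0.58)]
```

View pics/w1.png

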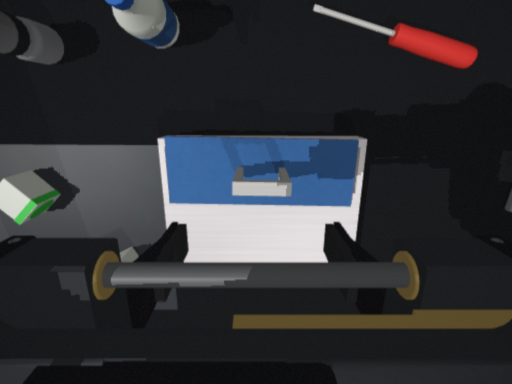

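```bash
python3 -c "
from h import *
c=grab('wrist');H=hsv(c)
for q in((262,136),(262,207)): print('cov',ray(c,q,.042).round(4))
for q in((167,170),(356,170)): print('cov',ray(c,q,.042).round(4))
col=H[165:215,262];print(col[:,2].tolist(),col[:,1].tolist())
for q in((233,184),(291,184),(262,178),(262,195)): print('bar',ray(c,q,.112).round(4))
for q in((159,215),(362,215)): print('stand',ray(c,q,.036).round(4))
for q in((166,136),(167,207),(358,136),(353,207)): print('corner',ray(c,q,.042).round(4))
"
```

```text
cov [0.648  0.0088 0.042 ]
cov [0.5568 0.008  0.042 ]
cov [0.6059 0.127  0.042 ]
cov [ 0.6062 -0.1089  0.042 ]
[100, 100, 101, 101, 107, 137, 152, 153, 153, 152, 141, 113, 105, 169, 193, 197, 196, 193, 193, 193, 194, 195, 193, 192, 194, 193, 181, 163, 154, 153, 153, 153, 153, 153, 153, 156, 180, 206, 218, 220, 221, 221, 220, 219, 218, 220, 222, 223, 224, 223] [166, 163, 162, 162, 164, 164, 161, 158, 160, 156, 141, 70, 0, 6, 5, 5, 7, 4, 5, 4, 4, 5, 7, 5, 7, 4, 21, 88, 149, 160, 160, 160, 160, 160, 160, 136, 52, 7, 6, 6, 6, 6, 6, 6, 6, 6, 6, 6, 6, 6]
bar [0.6081 0.0393 0.112 ]
bar [ 0.6082 -0.0192  0.112 ]
bar [0.6144 0.0101 0.112 ]
bar [0.5965 0.01   0.112 ]
stand [0.5429 0.1453 0.036 ]
stand [ 0.5432 -0.1258  0.036 ]
corner [0.6479 0.1244 0.042 ]
corner [0.5566 0.1316 0.042 ]
corner [ 0.6482 -0.1068  0.042 ]
corner [ 0.5569 -0.1103  0.042 ]
```

The wrist view shows the cover centred at (262,171) and the crossbar at (262,184). That puts the bail at about (0.604, 0.010), so I'm descending there to grip.

>>> play_rows(motion=[[[-0.004,0.012,0,0,0,0],[-0.004,0.012,0.03,0,0,0],[-0.004,0.012,0.06,0,0,0],[-0.004,0.012,0.09,0,0,0],[-0.004,0.012,0.115,0,0,0],[-0.004,0.012,0.135,0,0,0],[-0.004,0.012,0.15,0,0,0],[-0.004,0.012,0.154,0,0,0]]])

```text
time_s: 3.97
position: [0.598, 0.0016, 0.0832]
tcp_rot: [[1.0, -0.004, -0.006], [-0.004, -1.0, 0.001], [-0.006, -0.0, -1.0]]
force: [-1.0, 0.0, -0.1]
opening: 1.0
grasp_force: 0.0
```

>>> play_rows(motion=[[[0,0,0,0,0,0],[0,0,0,0,0,0],[0,0,0,0,0,0],[0,0,0,0,0,0],[0,0,0,0,0,0],[0,0,0,0,0,0],[0,0,0,0,0,0],[0,0,0,0,0,0]]], fingers=0.05)

```text
time_s: 4.63
position: [0.6014, 0.004, 0.0867]
tcp_rot: [[1.0, -0.0, 0.002], [-0.0, -1.0, -0.0], [0.002, 0.0, -1.0]]
force: [-1.3, 0.3, 5.8]
opening: 0.687
grasp_force: 30.0
```

>>> play_rows(motion=[[[0,0,-0.01,0,0,0],[0,0,-0.03,0,0,0],[0,0,-0.06,0,0,0],[0,0,-0.09,0,0,0],[0,0,-0.124,0,0,0],[0,0,-0.124,0,0,0],[0,0,-0.124,0,0,0]]])

```text
time_s: 5.22
position: [0.602, 0.0038, 0.2122]
tcp_rot: [[1.0, 0.0, 0.005], [0.0, -1.0, -0.001], [0.005, 0.001, -1.0]]
force: [-0.5, -0.9, -1.8]
opening: 0.687
grasp_force: 30.0
```

>>> play_rows(motion=[[[-0.03,0.02,0,0,0,0],[-0.06,0.045,0,0,0,0],[-0.09,0.07,0,0,0,0],[-0.12,0.095,0,0,0,0],[-0.15,0.12,0,0,0,0],[-0.18,0.14,0,0,0,0],[-0.212,0.154,0,0,0,0],[-0.212,0.154,0,0,0,0]]])

```text
time_s: 5.88
position: [0.3815, -0.1494, 0.2077]
tcp_rot: [[1.0, -0.004, -0.01], [-0.004, -1.0, 0.005], [-0.01, -0.005, -1.0]]
force: [-0.4, 0.7, -0.7]
opening: 0.686
grasp_force: 30.0
```

>>> play_rows(motion=[[[0,0.035,0,0,0,0],[0,0.075,0,0,0,0],[0,0.115,0,0,0,0],[0,0.155,0,0,0,0],[0,0.195,0,0,0,0],[0,0.23,0,0,0,0],[0,0.246,0,0,0,0],[0,0.246,0,0,0,0]]])

```text
time_s: 6.55
position: [0.3882, -0.4, 0.208]
tcp_rot: [[1.0, -0.004, -0.0], [-0.004, -1.0, -0.001], [-0.0, 0.001, -1.0]]
force: [0.9, 0.1, -1.0]
opening: 0.686
grasp_force: 30.0
```

```bash
python3 -c "
from h import *
s=bot.read_state();print(s['position'],s['opening'],s['force'])
c=grab('side','s2')
c=grab('top','t2')
import cv2
a=cv2.imread('pics/s2.png')[40:240,260:460];b=cv2.imread('pics/t2.png')[150:350,330:512]
cv2.imwrite('pics/m2.png',np.hstack([cv2.resize(a,(400,400)),cv2.resize(b,(364,400))]))
"
```

```text
[ 0.38816599 -0.40002165  0.20796123] 0.6864385982995441 [ 0.93395     0.1356738  -1.04657205]
```

View pics/m2.png

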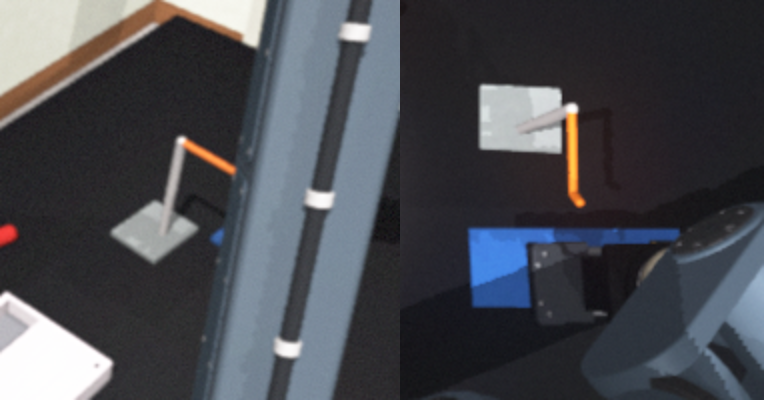

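The hook arm runs from its post at (415.5,204) to a bend at (417,247) and an upturned tip at (420,251). The blue cover waits clear on the -x side.

```bash
python3 -c "
from h import *
c=grab('top');print('post',ray(c,(415.5,204),.197),'tip',ray(c,(420,251),.21),'bend',ray(c,(417,247),.19))
H=hsv(c);O=(H[...,0]>5)&(H[...,0]<20)&(H[...,1]>180)&(H[...,2]>120);O[:205]=0;O[244:]=0;O[:,:400]=0;O[:,430:]=0
print(line(c,O,.19))
B=(H[...,0]>100)&(H[...,0]<125)&(H[...,1]>120); B[:255]=0;B[310:]=0;B[:,:355]=0;B[:,395:]=0
p=np.argwhere(B);print(p.min(0),p.max(0));print(ray(c,(p.min(0)[1],275),.165),ray(c,(378,p.min(0)[0]),.165))
go(.502,-.396,.212)
"
```

```text
post [ 0.56907189 -0.3956567   0.197     ] tip [ 0.46447924 -0.39094774  0.21      ] bend [ 0.47380688 -0.39306636  0.19      ]
(array([ 0.5636, -0.3982]), array([ 0.4823, -0.3917]), np.float64(175.4))
[264 363] [303 394]
[ 0.41409419 -0.27602365  0.165     ] [ 0.43792872 -0.31146106  0.165     ]
t 6.7 move [0.1144, 0.0021, -0.0043] [-0.3, 0.1, -0.0] calls 2.7
```

>>> play_rows(motion=[[[0,0,-0.003,0,0,0],[0.015,0,-0.003,0,0,0],[0.03,0,-0.003,0,0,0],[0.045,0,-0.003,0,0,0],[0.06,0,-0.003,0,0,0],[0.08,0,-0.003,0,0,0],[0.1,0,-0.003,0,0,0],[0.111,0,-0.003,0,0,0]]])

```text
time_s: 7.37
position: [0.5015, -0.3941, 0.2128]
tcp_rot: [[1.0, 0.002, 0.001], [0.002, -1.0, 0.0], [0.001, -0.0, -1.0]]
force: [-0.2, 0.0, -2.0]
opening: 0.687
grasp_force: 30.0
```

>>> play_rows(motion=[[[0,0,0,0,0,0],[0,0,0,0,0,0],[0,0,0.006,0,0,0],[0,0,0.012,0,0,0],[0,0,0.018,0,0,0],[0,0,0.024,0,0,0],[0,0,0.027,0,0,0],[0,0,0.027,0,0,0]]])

```text
time_s: 8.03
position: [0.4986, -0.3956, 0.1842]
tcp_rot: [[1.0, -0.001, -0.002], [-0.001, -1.0, 0.002], [-0.002, -0.002, -1.0]]
force: [0.4, -0.1, -1.4]
opening: 0.687
grasp_force: 30.0
```

```bash
python3 -c "
from h import *
c=grab('side','s3')
c=grab('top','t3')
c=grab('wrist','w3')
import cv2
a=cv2.imread('pics/s3.png')[40:240,260:460];b=cv2.imread('pics/t3.png')[150:350,330:512]
cv2.imwrite('pics/m3.png',np.hstack([cv2.resize(cv2.imread('pics/w3.png'),(400,300)),cv2.resize(b,(273,300))]))
"
```

```text
(no output)
```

View pics/m3.png

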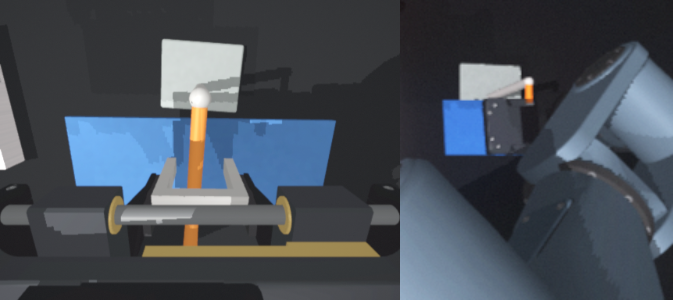

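The wrist view shows the orange arm passing through the bail opening at about (195,170), centred. I'll lower the last few mm.

>>> play_rows(motion=[[[0,0,0.002,0,0,0],[0,0,0.003,0,0,0],[0,0,0.004,0,0,0],[0,0,0.005,0,0,0],[0,0,0.005,0,0,0],[0,0,0.005,0,0,0]]])

```text
time_s: 8.68
position: [0.4995, -0.3959, 0.1805]
tcp_rot: [[1.0, -0.0, -0.0], [-0.0, -1.0, 0.0], [-0.0, -0.0, -1.0]]
force: [-0.7, -0.6, -1.3]
opening: 0.686
grasp_force: 30.0
```

>>> play_rows(motion=[[[0,0,0.001,0,0,0],[0,0,0.002,0,0,0],[0,0,0.002,0,0,0],[0,0,0.002,0,0,0]]])

```text
time_s: 9.02
position: [0.4997, -0.3961, 0.1796]
tcp_rot: [[1.0, -0.0, 0.001], [-0.0, -1.0, -0.001], [0.001, 0.001, -1.0]]
force: [-1.6, 1.2, 4.8]
opening: 0.684
grasp_force: 30.0
```

>>> play_rows(motion=[[[0,0,0,0,0,0],[0,0,0,0,0,0],[0,0,0,0,0,0],[0,0,0,0,0,0],[0,0,0,0,0,0],[0,0,0,0,0,0],[0,0,0,0,0,0],[0,0,0,0,0,0]]], fingers=0.087)

```text
time_s: 9.68
position: [0.4995, -0.396, 0.1784]
tcp_rot: [[1.0, -0.0, -0.0], [-0.0, -1.0, 0.0], [-0.0, -0.0, -1.0]]
force: [0.0, -0.0, -0.5]
opening: 0.995
grasp_force: 0.0
```

>>> play_rows(motion=[[[0,0,-0.005,0,0,0],[0,0,-0.02,0,0,0],[0,0,-0.04,0,0,0],[0,0,-0.06,0,0,0],[0,0,-0.09,0,0,0],[0,0,-0.12,0,0,0],[0,0,-0.12,0,0,0],[0,0,-0.12,0,0,0]]])

```text
time_s: 10.35
position: [0.5003, -0.3968, 0.3015]
tcp_rot: [[1.0, -0.0, 0.004], [-0.0, -1.0, -0.004], [0.004, 0.004, -1.0]]
force: [-0.6, -0.0, -0.9]
opening: 0.999
grasp_force: 0.0
```

```bash
python3 -c "
from h import *
c=grab('wrist','w4');t=grab('top','t4')
import cv2
b=cv2.imread('pics/t4.png')[150:350,330:512]
cv2.imwrite('pics/m4.png',np.hstack([cv2.resize(cv2.imread('pics/w4.png'),(400,300)),cv2.resize(b,(273,300))]))
for cam in('top','side'):
  grab(cam)
  for n in('red','green','blue'):
   print(cam,n,[(np.round(r['at'],3).tolist(),round(r['confidence'],2)) for r in finder.recognise(cam,n)][:2])
go(.45,.2,.25)
"
```

```text
top red [([0.446, 0.212, 0.049], 0.91), ([0.595, -0.394, 0.012], 0.52)]
top green [([0.569, 0.327, 0.046], 0.77)]
top blue [([0.596, -0.388, 0.009], 0.69), ([0.445, 0.338, 0.046], 0.63)]
side red [([0.446, 0.225, 0.04], 0.93)]
side green [([0.561, 0.337, 0.048], 0.73)]
side blue [([0.44, 0.351, 0.042], 0.64)]
t 10.85 move [-0.0496, -0.5958, 0.0485] [-0.1, 0.0, -0.0] calls 14.4
```

View pics/m4.png

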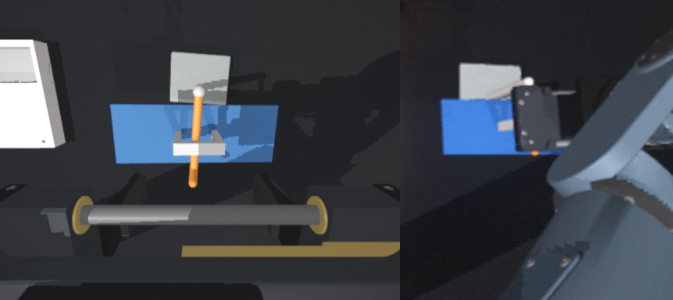

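The cover hangs on the arm, with the crossbar at (199,147) across it. Now to the red block.

>>> play_rows(motion=[[[-0.08,-0.616,0,0,0,0],[-0.08,-0.616,0,0,0,0],[-0.08,-0.616,0,0,0,0],[-0.08,-0.616,0,0,0,0],[-0.08,-0.616,0,0,0,0],[-0.08,-0.616,0,0,0,0],[-0.08,-0.616,0,0,0,0],[-0.08,-0.616,0,0,0,0]]])

```text
time_s: 11.52
position: [0.4561, -0.0636, 0.2986]
tcp_rot: [[1.0, -0.001, 0.0], [-0.001, -1.0, 0.0], [0.0, -0.0, -1.0]]
force: [0.4, 0.1, -0.3]
opening: 0.998
grasp_force: 0.0
```

```bash
python3 -c "
from h import *
go(.42,.22,.28)"
```

```text
t 11.52 move [-0.0364, -0.2836, 0.0186] [-0.0, -0.0, -0.1] calls 6.9
```

>>> play_rows(motion=[[[-0.036,-0.28,0.018,0,0,0],[-0.036,-0.28,0.018,0,0,0],[-0.036,-0.28,0.018,0,0,0],[-0.036,-0.28,0.018,0,0,0],[-0.036,-0.28,0.018,0,0,0],[-0.036,-0.28,0.018,0,0,0],[-0.036,-0.28,0.018,0,0,0],[-0.036,-0.28,0.018,0,0,0]]])

```text
time_s: 12.18
position: [0.4194, 0.2196, 0.2804]
tcp_rot: [[1.0, 0.006, -0.0], [0.006, -1.0, 0.003], [-0.0, -0.003, -1.0]]
force: [0.6, -0.3, -0.7]
opening: 1.004
grasp_force: 0.0
```

>>> play_rows(motion=[[[0,0,0,0,0,0],[0,0,0,0,0,0],[0,0,0,0,0,0],[0,0,0,0,0,0]]])

```text
time_s: 12.52
position: [0.4213, 0.2134, 0.2806]
tcp_rot: [[1.0, -0.003, 0.0], [-0.003, -1.0, -0.0], [0.0, 0.0, -1.0]]
force: [1.0, -0.8, -0.1]
opening: 1.001
grasp_force: 0.0
```

```bash
cat >> h.py <<'E'
def block(cam,n,guess=None,save=None,c=None):
    # fit the top face: white part + band, on z=.046, by brightness of near-vertical view
    c=c or grab(cam,save); out=[]
    for r in finder.outline_of(cam,n):
        m=r['pixels']; H=hsv(c)
        pts=np.argwhere(m)[:,::-1]
        w=np.array([ray(c,q,.046)[:2] for q in pts])
        white=np.array([H[v,u,1]<70 and H[v,u,2]>150 for u,v in pts])
        out.append((round(r['confidence'],2),rect(c,m,.046).tolist(),len(pts),'all',w.mean(0).round(4),'white',w[white].mean(0).round(4) if white.any() else 0,'col',w[~white].mean(0).round(4) if (~white).any() else 0))
    return out
E
python3 -c "
from h import *
go(.42,.22,.28)
c=grab('wrist','w5');print(np.round(-np.array(c['R']).T@c['t'],3))
for o in block('wrist','red',c=c): print(o)
"
```

```text
t 12.52 move [-0.0013, -0.0066, 0.0006] [0.0, -0.0, -0.2] calls 0.2
[0.504 0.213 0.426]
(0.81, [451.9, 217.6, 51.3, 40.6, 27.2], 1131, 'all', array([0.4522, 0.2175]), 'white', array([0.4549, 0.2197]), 'col', array([0.4424, 0.2093]))
```

View pics/w5.png

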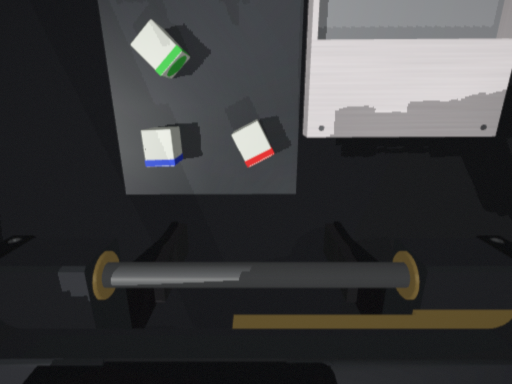

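The wrist view shows red at (253,144), blue at (161,147) and green at (160,48). The red outline fits 51 x 41 mm at yaw 27°, which matches its given size.

>>> play_rows(motion=[[[0.01,-0.001,0.02,0,0,-6],[0.02,-0.002,0.05,0,0,-12],[0.03,-0.004,0.08,0,0,-18],[0.031,-0.004,0.11,0,0,-24],[0.031,-0.004,0.14,0,0,-27],[0.031,-0.004,0.16,0,0,-27],[0.031,-0.004,0.16,0,0,-27],[0.031,-0.004,0.16,0,0,-27]]])

```text
time_s: 13.28
position: [0.4516, 0.2179, 0.1199]
tcp_rot: [[0.892, 0.452, -0.002], [0.452, -0.892, -0.001], [-0.002, -0.001, -1.0]]
force: [0.7, 0.2, 0.4]
opening: 0.999
grasp_force: 0.0
```

>>> play_rows(motion=[[[0,0,0,0,0,0],[0,0,0,0,0,0],[0,0,0,0,0,0]]])

```text
time_s: 13.53
position: [0.453, 0.2188, 0.1222]
tcp_rot: [[0.891, 0.453, 0.003], [0.453, -0.891, 0.001], [0.003, 0.001, -1.0]]
force: [0.1, -0.6, 0.0]
opening: 1.0
grasp_force: 0.0
```

```bash
python3 -c "
from h import *
for o in block('wrist','red'): print(o)
go(.452,.217,.03,27)
"
```

```text
t 13.63 move [-0.0016, 0.0013, 0.0918] [0.0, -0.1, -0.0] calls 2.2
```

Aligned. Descend and grip.

>>> play_rows(motion=[[[-0.001,0.001,0.02,0,0,0],[-0.001,0.001,0.04,0,0,0],[-0.001,0.001,0.06,0,0,0],[-0.001,0.001,0.08,0,0,0],[-0.001,0.001,0.09,0,0,0],[-0.001,0.001,0.09,0,0,0]]])

```text
time_s: 14.13
position: [0.4505, 0.2171, 0.0292]
tcp_rot: [[0.891, 0.454, -0.003], [0.454, -0.891, -0.001], [-0.003, -0.001, -1.0]]
force: [0.5, -0.1, -0.2]
opening: 1.001
grasp_force: 0.0
```

>>> play_rows(motion=[[[0,0,0,0,0,0],[0,0,0,0,0,0],[0,0,0,0,0,0],[0,0,0,0,0,0],[0,0,0,0,0,0],[0,0,0,0,0,0],[0,0,0,0,0,0],[0,0,0,0,0,0]]], fingers=0.03)

```text
time_s: 14.8
position: [0.4515, 0.2173, 0.0307]
tcp_rot: [[0.891, 0.453, 0.0], [0.453, -0.891, 0.0], [0.0, 0.0, -1.0]]
force: [-1.0, 1.9, 0.7]
opening: 0.478
grasp_force: 1.2
```

>>> play_rows(motion=[[[0,0,-0.02,0,0,0],[0,0,-0.05,0,0,0],[0,0,-0.08,0,0,0],[0,0,-0.11,0,0,0],[0,0,-0.13,0,0,0],[0,0,-0.13,0,0,0],[0,0,-0.13,0,0,0]]])

```text
time_s: 15.38
position: [0.4518, 0.2174, 0.1614]
tcp_rot: [[0.891, 0.454, 0.002], [0.454, -0.891, 0.001], [0.002, 0.001, -1.0]]
force: [-0.1, 0.5, -2.3]
opening: 0.456
grasp_force: 30.0
```

```bash
python3 -c "
from h import *
c=grab('top');H=hsv(c)
W=(H[...,2]>110)&(H[...,1]<60); W[:180]=0; W[265:]=0;W[:,:186]=0;W[:,295:]=0
W=cv2.morphologyEx(W.astype(np.uint8),cv2.MORPH_OPEN,np.ones((3,3)))
p=np.argwhere(W>0);print(p.min(0),p.max(0),rect(c,W>0,.036))
print([(rect(c,r['pixels'],.036).tolist(),r['confidence']) for r in finder.outline_of('top','stand')][:2])
cv2.imwrite('pics/t6.png',cv2.resize(c['frame'][170:280,170:310,::-1],(700,550)))
go(.535,.09,.17)
"
```

```text
[185 186] [264 288] [5.457e+02 1.880e+01 2.096e+02 2.728e+02 1.000e-01]
[([552.0, 11.8, 190.6, 258.2, 0.1], 0.68)]
t 15.48 move [0.0179, 0.1516, -0.0106] [-0.0, 0.2, 27.0] calls 3.7
```

View pics/t6.png

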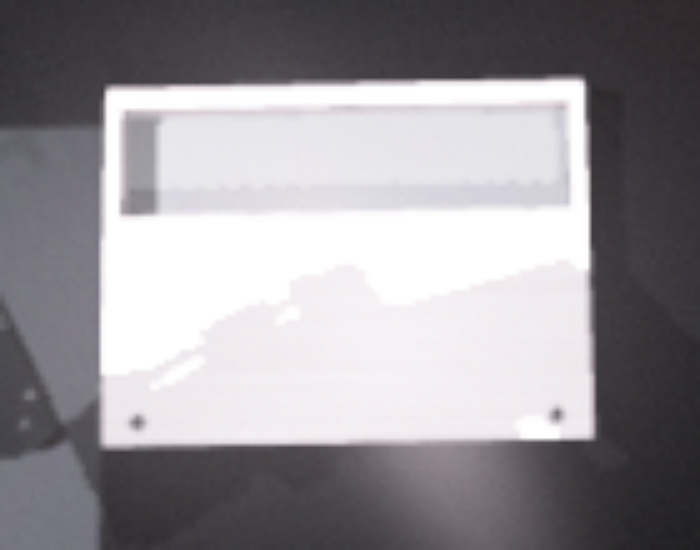

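The stand's corners are at (107,87), (585,79), (595,438) and (101,446) in the crop. The step edge runs from (121,214) to (568,206).

```bash
python3 -c "
from h import *
c=grab('top')
f=lambda u,v:(170+(u+.5)/5-.5,170+(v+.5)/5-.5)
P=[ray(c,f(*q),.036)[:2] for q in((121,214),(568,206),(107,87),(585,79),(595,438),(101,446))]
for p in P: print(p.round(4))
a,b=P[0],P[1]; print('yaw',np.degrees(np.arctan2(-(a-b)[0],(a-b)[1])))
corner=np.array(P[2:]);m=np.array([[.07,.129],[.07,-.129],[-.12,-.129],[-.12,.129]])
A=corner-corner.mean(0);B=m-m.mean(0);th=np.arctan2((B[:,0]*A[:,1]-B[:,1]*A[:,0]).sum(),(A*B).sum());R=np.array([[np.cos(th),-np.sin(th)],[np.sin(th),np.cos(th)]])
print('fit yaw',np.degrees(th),'origin',corner.mean(0)-R@m.mean(0),'res',(A-B@R.T).round(4).tolist())
"
```

```text
[0.5798 0.1334]
[ 0.5802 -0.106 ]
[0.6494 0.1423]
[ 0.6493 -0.117 ]
[ 0.4578 -0.117 ]
[0.4576 0.1417]
yaw 0.08234562960548736
fit yaw 0.04144033895922148 origin [0.57852829 0.01252133] res [[0.001, 0.0007], [0.0007, -0.0006], [-0.0008, -0.0004], [-0.0008, 0.0003]]
```

>>> play_rows(motion=[[[-0.006,0.036,-0.01,0,0,5],[-0.012,0.073,-0.01,0,0,10],[-0.018,0.11,-0.01,0,0,15],[-0.024,0.147,-0.01,0,0,20],[-0.03,0.184,-0.01,0,0,25],[-0.036,0.221,-0.01,0,0,27],[-0.041,0.256,-0.01,0,0,27],[-0.046,0.291,-0.01,0,0,27]]])

```text
time_s: 16.2
position: [0.5416, -0.0646, 0.1686]
tcp_rot: [[1.0, -0.001, -0.004], [-0.001, -1.0, 0.001], [-0.004, -0.001, -1.0]]
force: [0.9, 0.4, -1.0]
opening: 0.455
grasp_force: 30.0
```

>>> play_rows(motion=[[[0,0,0,0,0,0],[0,0,0,0,0,0],[0,0,0,0,0,0],[0,0,0,0,0,0]]])

```text
time_s: 16.53
position: [0.541, -0.0616, 0.1694]
tcp_rot: [[1.0, 0.0, -0.003], [0.0, -1.0, 0.001], [-0.003, -0.001, -1.0]]
force: [0.0, 0.2, -1.1]
opening: 0.46
grasp_force: 30.0
```

```bash
python3 -c "
from h import *
go(.543,-.0625,.067)"
```

```text
t 16.53 move [0.0024, 0.001, 0.1023] [-0.1, 0.2, 0.0] calls 2.5
```

>>> play_rows(motion=[[[0,0,0.025,0,0,0],[0,0,0.05,0,0,0],[0,0,0.075,0,0,0],[0,0,0.09,0,0,0],[0,0,0.096,0,0,0],[0,0,0.1,0,0,0],[0,0,0.102,0,0,0],[0,0,0.102,0,0,0]]])

```text
time_s: 17.2
position: [0.5427, -0.0624, 0.069]
tcp_rot: [[1.0, 0.0, 0.001], [0.0, -1.0, -0.0], [0.001, 0.0, -1.0]]
force: [0.6, -0.4, -1.3]
opening: 0.459
grasp_force: 30.0
```

>>> play_rows(motion=[[[0,0,0,0,0,0],[0,0,0,0,0,0],[0,0,0,0,0,0],[0,0,0,0,0,0],[0,0,0,0,0,0],[0,0,0,0,0,0]]], fingers=0.07)

```text
time_s: 17.7
position: [0.5426, -0.063, 0.0688]
tcp_rot: [[1.0, -0.001, 0.001], [-0.001, -1.0, -0.0], [0.001, 0.0, -1.0]]
force: [0.4, 0.2, -0.6]
opening: 0.779
grasp_force: 0.0
```

>>> play_rows(motion=[[[0,0,-0.02,0,0,0],[0,0,-0.05,0,0,0],[0,0,-0.075,0,0,0],[-0.03,0,-0.075,0,0,0],[-0.065,0,-0.075,0,0,0],[-0.065,0,-0.075,0,0,0],[-0.065,0,-0.075,0,0,0]]], fingers=0.07)

```text
time_s: 18.28
position: [0.4748, -0.0622, 0.1436]
tcp_rot: [[1.0, -0.001, -0.003], [-0.001, -1.0, 0.001], [-0.003, -0.001, -1.0]]
force: [-0.9, -0.4, 0.2]
opening: 0.804
grasp_force: 0.0
```

```bash
python3 -c "
from h import *
c=grab('wrist','w7')
for r in finder.outline_of('wrist','red'): print(r['confidence'],rect(c,r['pixels'],.082))
go(.543-.065,-.0625,.06)"
```

```text
0.81 [542.7 -62.5  40.   50.1  89.5]
t 18.38 move [-0.0006, -0.0009, 0.0839] [0.0, -0.1, -0.0] calls 2.0
```

View pics/w7.png

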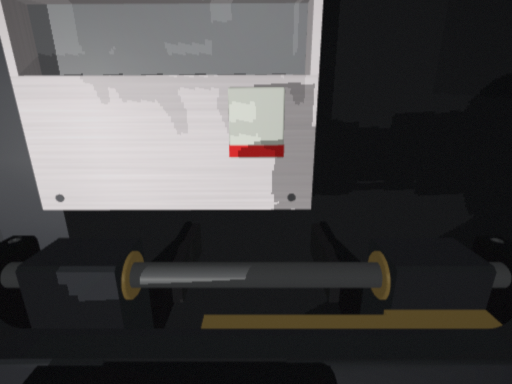

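Red sits on the deck at about (257,122), square to the edge, with its red band toward -x. Next I'll go behind it and push.

>>> play_rows(motion=[[[0,0,0.02,0,0,0],[0,0,0.04,0,0,0],[0,0,0.06,0,0,0],[0,0,0.075,0,0,0],[0,0,0.083,0,0,0],[0,0,0.083,0,0,0],[0,0,0.083,0,0,0],[0,0,0.083,0,0,0]]], fingers=0.015)

```text
time_s: 19.05
position: [0.4784, -0.0632, 0.0611]
tcp_rot: [[1.0, -0.0, 0.002], [-0.0, -1.0, -0.001], [0.002, 0.001, -1.0]]
force: [0.3, 0.7, 1.0]
opening: 0.282
grasp_force: 0.0
```

>>> play_rows(motion=[[[0.01,0,0,0,0,0],[0.02,0,0,0,0,0],[0.028,0,0,0,0,0],[0.036,0,0,0,0,0],[0.043,0,0,0,0,0],[0.049,0,0,0,0,0],[0.055,0,0,0,0,0],[0.06,0,0,0,0,0]]])

```text
time_s: 19.72
position: [0.5379, -0.0629, 0.0605]
tcp_rot: [[1.0, -0.0, -0.0], [-0.0, -1.0, 0.0], [-0.0, -0.0, -1.0]]
force: [-1.6, -0.3, 1.2]
opening: 0.17
grasp_force: 0.7
```

```bash
python3 -c "
from h import *
c=grab('wrist')
print(bot.read_state()['position'])
for r in finder.outline_of('wrist','red'): print(r['confidence'],rect(c,r['pixels'],.082))
c=grab('top')
for r in finder.outline_of('top','red'): print(r['confidence'],rect(c,r['pixels'],.07))
"
```

```text
[ 0.53923142 -0.06314198  0.0606087 ]
0.77 [ 5.781e+02 -6.190e+01  5.560e+01  4.040e+01  3.000e-01]
0.44 [ 543.3 -390.   128.   148.3   86.1]
```

>>> play_rows(motion=[[[0.002,0,0,0,0,0],[0.004,0,0,0,0,0],[0.006,0,0,0,0,0],[0.006,0,0,0,0,0],[0.006,0,0,0,0,0]]])

```text
time_s: 20.33
position: [0.5437, -0.063, 0.0606]
tcp_rot: [[1.0, -0.001, 0.001], [-0.001, -1.0, -0.0], [0.001, 0.0, -1.0]]
force: [-0.7, 0.0, -0.5]
opening: 0.173
grasp_force: 0.0
```

```bash
python3 -c "
from h import *
c=grab('wrist','w8')
print(bot.read_state()['position'],bot.read_state()['force'])
for r in finder.outline_of('wrist','red'): print(r['confidence'],rect(c,r['pixels'],.082))
cv2.imwrite('pics/w8c.png',c['frame'][:260,100:420,::-1])
"
```

```text
[ 0.54368606 -0.06301321  0.06058725] [ 0.47597884 -0.14439426 -0.41112207]
0.72 [583.7 -62.2  40.2  53.3  90. ]
```

View pics/w8c.png

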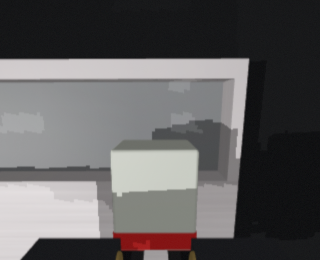

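Red still stands on the deck, overhanging the step at (154,190). I'll push a bit further.

>>> play_rows(motion=[[[0.002,0,0,0,0,0],[0.004,0,0,0,0,0],[0.006,0,0,0,0,0],[0.006,0,0,0,0,0],[0.006,0,0,0,0,0],[0.006,0,0,0,0,0]]])

```text
time_s: 20.93
position: [0.5493, -0.0629, 0.0605]
tcp_rot: [[1.0, -0.0, -0.0], [-0.0, -1.0, 0.0], [-0.0, -0.0, -1.0]]
force: [0.2, -0.0, -0.3]
opening: 0.174
grasp_force: 0.0
```

```bash
python3 -c "
from h import *
c=grab('wrist')
print(bot.read_state()['position'],bot.read_state()['force'])
for r in finder.outline_of('wrist','red'): print(r['confidence'],rect(c,r['pixels'],.082),rect(c,r['pixels'],.058))
"
```

```text
[ 0.54928627 -0.06289264  0.06050947] [ 0.24424918  0.29717829 -0.43472257]
0.74 [615.6 -62.3  34.6  39.   90. ] [612.5 -62.2  41.3  46.5  90. ]
```

>>> play_rows(motion=[[[-0.015,0,-0.005,0,0,0],[-0.03,0,-0.04,0,0,0],[-0.03,0,-0.08,0,0,0],[-0.03,0,-0.12,0,0,0],[-0.03,0,-0.16,0,0,0],[-0.03,0,-0.2,0,0,0],[-0.03,0,-0.22,0,0,0],[-0.03,0,-0.22,0,0,0]]], fingers=0.087)

```text
time_s: 21.7
position: [0.5223, -0.0638, 0.2863]
tcp_rot: [[1.0, -0.0, 0.012], [-0.0, -1.0, -0.004], [0.012, 0.004, -1.0]]
force: [1.4, -0.9, 0.7]
opening: 0.691
grasp_force: 0.0
```

```bash
python3 -c "
from h import *
c=grab('wrist','w9')
for r in finder.outline_of('wrist','red'): print(r['confidence'],rect(c,r['pixels'],.058))
cv2.imwrite('pics/w9c.png',c['frame'][:240,100:420,::-1])
go(.53,.32,.28)
"
```

```text
0.87 [611.7 -62.6  41.1  47.   90. ]
t 21.8 move [0.0105, -0.3829, 0.001] [0.0, -0.1, -0.0] calls 9.2
```

View pics/w9c.png

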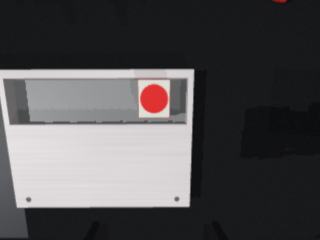

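Red stands flat in the trough, disc up at (154,99). Next is green.

>>> play_rows(motion=[[[0.01,-0.383,0,0,0,0],[0.01,-0.383,0,0,0,0],[0.01,-0.383,0,0,0,0],[0.01,-0.383,0,0,0,0],[0.01,-0.383,0,0,0,0],[0.01,-0.383,0,0,0,0],[0.01,-0.383,0,0,0,0],[0.01,-0.383,0,0,0,0]]])

```text
time_s: 22.47
position: [0.5265, 0.2719, 0.2777]
tcp_rot: [[1.0, -0.0, -0.005], [-0.0, -1.0, -0.002], [-0.005, 0.002, -1.0]]
force: [0.6, -0.4, 0.3]
opening: 0.998
grasp_force: 0.0
```

>>> play_rows(motion=[[[0,-0.03,0,0,0,0],[0,-0.045,0,0,0,0],[0,-0.045,0,0,0,0],[0,-0.045,0,0,0,0],[0,-0.045,0,0,0,0],[0,-0.045,0,0,0,0]]])

```text
time_s: 22.97
position: [0.5283, 0.3134, 0.2799]
tcp_rot: [[1.0, -0.003, -0.002], [-0.003, -1.0, -0.001], [-0.002, 0.001, -1.0]]
force: [-0.2, 1.5, -0.1]
opening: 1.002
grasp_force: 0.0
```

```bash
python3 -c "
from h import *
c=grab('wrist','w10')
for n in('green','blue'):
  for o in block('wrist',n,c=c): print(n,o)
print(bot.read_state()['position'])
"
```

```text
green (0.78, [569.9, 334.6, 49.2, 42.9, 44.8], 1163, 'all', array([0.5702, 0.3343]), 'white', array([0.5727, 0.3374]), 'col', array([0.5586, 0.3203]))
blue (0.89, [453.3, 372.6, 65.4, 46.1, 1.7], 1229, 'all', array([0.4537, 0.3728]), 'white', array([0.4577, 0.3734]), 'col', array([0.4344, 0.3695]))
[0.52860851 0.31387665 0.28066722]
```

>>> play_rows(motion=[[[0.01,-0.005,0.02,0,0,-6.5],[0.02,-0.01,0.05,0,0,-13],[0.03,-0.015,0.08,0,0,-19.5],[0.041,-0.02,0.11,0,0,-26],[0.041,-0.02,0.14,0,0,-32.5],[0.041,-0.02,0.16,0,0,-39],[0.041,-0.02,0.16,0,0,-45],[0.041,-0.02,0.16,0,0,-45]]])

```text
time_s: 23.78
position: [0.5685, 0.334, 0.1185]
tcp_rot: [[0.707, 0.707, -0.004], [0.707, -0.707, -0.002], [-0.004, -0.002, -1.0]]
force: [0.9, -0.0, 0.9]
opening: 1.001
grasp_force: 0.0
```

>>> play_rows(motion=[[[0,0,0,0,0,0],[0,0,0,0,0,0],[0,0,0,0,0,0]]])

```text
time_s: 24.03
position: [0.5702, 0.3353, 0.122]
tcp_rot: [[0.709, 0.705, 0.003], [0.705, -0.709, 0.001], [0.002, 0.001, -1.0]]
force: [-0.4, 0.5, 0.7]
opening: 1.004
grasp_force: 0.0
```

```bash
python3 -c "
from h import *
for o in block('top','green'): print(o)
for o in block('wrist','green'): print(o)
go(.570,.3345,.03,45)
"
```

```text
(0.65, [563.6, 324.6, 58.8, 43.4, 42.7], 348, 'all', array([0.5636, 0.3246]), 'white', array([0.5687, 0.3306]), 'col', array([0.5527, 0.3117]))
(0.96, [572.2, 338.9, 58.3, 39.3, 44.6], 3022, 'all', array([0.5729, 0.3395]), 'white', array([0.5755, 0.3421]), 'col', array([0.555 , 0.3212]))
t 24.23 move [-0.0004, 0.0009, 0.0913] [0.0, -0.1, -0.1] calls 2.2
```

>>> play_rows(motion=[[[0,0,0.02,0,0,0],[0,0,0.04,0,0,0],[0,0,0.06,0,0,0],[0,0,0.08,0,0,0],[0,0,0.09,0,0,0],[0,0,0.09,0,0,0]]])

```text
time_s: 24.73
position: [0.5675, 0.3346, 0.0281]
tcp_rot: [[0.708, 0.707, -0.005], [0.707, -0.708, -0.002], [-0.005, -0.002, -1.0]]
force: [-0.6, -1.3, 0.6]
opening: 0.997
grasp_force: 0.0
```

>>> play_rows(motion=[[[0,0,0,0,0,0],[0,0,0,0,0,0],[0,0,0,0,0,0],[0,0,0,0,0,0],[0,0,0,0,0,0],[0,0,0,0,0,0],[0,0,0,0,0,0],[0,0,0,0,0,0]]], fingers=0.03)

```text
time_s: 25.4
position: [0.5693, 0.3353, 0.0307]
tcp_rot: [[0.707, 0.707, 0.0], [0.707, -0.707, 0.0], [0.0, 0.0, -1.0]]
force: [0.9, -0.3, -0.5]
opening: 0.474
grasp_force: 0.5
```

>>> play_rows(motion=[[[0,0,-0.02,0,0,0],[0,0,-0.05,0,0,0],[0,0,-0.08,0,0,0],[0,0,-0.11,0,0,0],[0,0,-0.14,0,0,0],[0,0,-0.14,0,0,0],[0,0,-0.14,0,0,0]]])

```text
time_s: 25.98
position: [0.5704, 0.3357, 0.1727]
tcp_rot: [[0.707, 0.707, 0.004], [0.707, -0.707, 0.002], [0.004, 0.002, -1.0]]
force: [0.3, 0.3, -1.0]
opening: 0.457
grasp_force: 30.0
```

```bash
python3 -c "
from h import *
go(.543,.0125,.17,0)
"
```

```text
t 25.98 move [-0.2478, 0.2093, 0.0021] [0.0, -0.3, 45.0] calls 7.8
```

>>> play_rows(motion=[[[-0.031,0.026,0,0,0,6],[-0.062,0.052,0,0,0,12],[-0.093,0.078,0,0,0,18],[-0.124,0.105,0,0,0,24],[-0.155,0.131,0,0,0,30],[-0.186,0.157,0,0,0,36],[-0.217,0.183,0,0,0,42],[-0.248,0.209,0,0,0,45]]])

```text
time_s: 26.65
position: [0.5395, 0.0106, 0.1687]
tcp_rot: [[1.0, -0.005, -0.004], [-0.005, -1.0, 0.001], [-0.004, -0.001, -1.0]]
force: [0.2, 0.2, -1.8]
opening: 0.462
grasp_force: 30.0
```

>>> play_rows(motion=[[[0,0,0,0,0,0],[0,0,0,0,0,0],[0,0,0,0,0,0],[0,0,0,0,0,0]]])

```text
time_s: 26.98
position: [0.5409, 0.0135, 0.1697]
tcp_rot: [[1.0, 0.001, -0.002], [0.001, -1.0, 0.001], [-0.002, -0.001, -1.0]]
force: [-1.0, 0.4, -2.4]
opening: 0.456
grasp_force: 30.0
```

```bash
python3 -c "
from h import *
go(.543,.0125,.067)"
```

```text
t 26.98 move [0.0024, 0.001, 0.1026] [-0.0, 0.1, 0.1] calls 2.5
```

Same sequence as red.

>>> play_rows(motion=[[[0,0,0.025,0,0,0],[0,0,0.05,0,0,0],[0,0,0.075,0,0,0],[0,0,0.09,0,0,0],[0,0,0.096,0,0,0],[0,0,0.1,0,0,0],[0,0,0.102,0,0,0],[0,0,0.102,0,0,0]]])

```text
time_s: 27.65
position: [0.542, 0.0127, 0.0689]
tcp_rot: [[1.0, 0.001, 0.001], [0.001, -1.0, -0.0], [0.001, 0.0, -1.0]]
force: [-0.3, -1.2, -1.9]
opening: 0.457
grasp_force: 30.0
```

>>> play_rows(motion=[[[0,0,0,0,0,0],[0,0,0,0,0,0],[0,0,0,0,0,0],[0,0,0,0,0,0],[0,0,0,0,0,0],[0,0,0,0,0,0]]], fingers=0.07)

```text
time_s: 28.15
position: [0.5417, 0.012, 0.0689]
tcp_rot: [[1.0, -0.001, 0.001], [-0.001, -1.0, -0.0], [0.001, 0.0, -1.0]]
force: [0.3, 0.2, -0.2]
opening: 0.777
grasp_force: 0.0
```

>>> play_rows(motion=[[[0,0,-0.02,0,0,0],[0,0,-0.05,0,0,0],[0,0,-0.075,0,0,0],[-0.03,0,-0.075,0,0,0],[-0.065,0,-0.075,0,0,0],[-0.065,0,-0.075,0,0,0],[-0.065,0,-0.075,0,0,0]]], fingers=0.07)

```text
time_s: 28.73
position: [0.4737, 0.0127, 0.1436]
tcp_rot: [[1.0, -0.001, -0.003], [-0.001, -1.0, 0.001], [-0.003, -0.001, -1.0]]
force: [0.2, -1.4, -1.1]
opening: 0.802
grasp_force: 0.0
```

```bash
python3 -c "
from h import *
c=grab('wrist','w11')
for r in finder.outline_of('wrist','green'): print(r['confidence'],rect(c,r['pixels'],.082))
go(.543-.065,.0125,.06)"
```

```text
0.72 [543.   12.7  39.9  49.6  88.4]
t 28.83 move [0.0002, -0.0007, 0.0839] [0.0, -0.1, -0.0] calls 2.0
```

>>> play_rows(motion=[[[0,0,0.02,0,0,0],[0,0,0.04,0,0,0],[0,0,0.06,0,0,0],[0,0,0.075,0,0,0],[0,0,0.083,0,0,0],[0,0,0.083,0,0,0],[0,0,0.083,0,0,0],[0,0,0.083,0,0,0]]], fingers=0.015)

```text
time_s: 29.5
position: [0.4776, 0.012, 0.0611]
tcp_rot: [[1.0, -0.0, 0.002], [-0.0, -1.0, -0.0], [0.002, 0.0, -1.0]]
force: [-0.2, 0.0, 0.7]
opening: 0.282
grasp_force: 0.0
```

>>> play_rows(motion=[[[0.01,0,0,0,0,0],[0.02,0,0,0,0,0],[0.028,0,0,0,0,0],[0.036,0,0,0,0,0],[0.043,0,0,0,0,0],[0.049,0,0,0,0,0],[0.055,0,0,0,0,0],[0.06,0,0,0,0,0]]])

```text
time_s: 30.17
position: [0.5369, 0.0122, 0.0606]
tcp_rot: [[1.0, -0.0, -0.0], [-0.0, -1.0, 0.0], [-0.0, -0.0, -1.0]]
force: [-0.9, 0.4, 0.1]
opening: 0.172
grasp_force: 0.6
```

>>> play_rows(motion=[[[0.002,0,0,0,0,0],[0.004,0,0,0,0,0],[0.006,0,0,0,0,0],[0.008,0,0,0,0,0],[0.01,0,0,0,0,0],[0.012,0,0,0,0,0],[0.012,0,0,0,0,0],[0.012,0,0,0,0,0]]])

```text
time_s: 30.83
position: [0.5493, 0.012, 0.0606]
tcp_rot: [[1.0, -0.001, 0.001], [-0.001, -1.0, -0.0], [0.001, 0.0, -1.0]]
force: [-0.1, -1.1, 0.6]
opening: 0.17
grasp_force: 0.0
```

```bash
python3 -c "
from h import *
c=grab('wrist')
print(bot.read_state()['position'],bot.read_state()['force'])
for r in finder.outline_of('wrist','green'): print(r['confidence'],rect(c,r['pixels'],.082),rect(c,r['pixels'],.058))
"
```

```text
[0.54909837 0.01207268 0.0605929 ] [ 0.33036206  0.13717834 -0.43804921]
0.61 [612.1  13.1  36.9  48.9  90. ] [608.4  13.2  44.   58.3  90. ]
```

>>> play_rows(motion=[[[-0.015,0,-0.005,0,0,0],[-0.03,0,-0.04,0,0,0],[-0.03,0,-0.08,0,0,0],[-0.03,0,-0.12,0,0,0],[-0.03,0,-0.16,0,0,0],[-0.03,0,-0.2,0,0,0],[-0.03,0,-0.22,0,0,0],[-0.03,0,-0.22,0,0,0]]], fingers=0.087)

```text
time_s: 31.6
position: [0.5218, 0.0117, 0.2863]
tcp_rot: [[1.0, -0.0, 0.013], [-0.0, -1.0, -0.002], [0.013, 0.002, -1.0]]
force: [0.9, -0.1, -0.4]
opening: 0.694
grasp_force: 0.0
```

```bash
python3 -c "
from h import *
c=grab('wrist','w12')
for n in('red','green'):
  for r in finder.outline_of('wrist',n): print(n,r['confidence'],rect(c,r['pixels'],.058))
t=grab('top')
for o in block('top','blue',c=t): print(o)
b=t['frame'][200:300,80:200,::-1]
cv2.imwrite('pics/w12c.png',np.hstack([c['frame'][:240,100:420,::-1],cv2.resize(b,(288,240))]))
go(.43,.34,.28)
"
```

```text
red 0.75 [612.7 -59.6  47.5  47.   90. ]
green 0.64 [616.1  13.5  40.   46.9  89. ]
green 0.5 [5.571e+02 1.440e+01 1.792e+02 2.433e+02 1.000e-01]
(0.85, [445.1, 365.1, 60.3, 50.9, 89.2], 448, 'all', array([0.4444, 0.3647]), 'white', array([0.4492, 0.3681]), 'col', array([0.4311, 0.3553]))
(0.5, [550.2, 10.4, 191.2, 254.1, 0.1], 1834, 'all', array([ 0.5081, -0.0212]), 'white', array([ 0.5045, -0.018 ]), 'col', array([ 0.5933, -0.0979]))
(0.23, [622.0, -68.8, 37.4, 32.5, 89.0], 177, 'all', array([ 0.6218, -0.0683]), 'white', array([ 0.6292, -0.0729]), 'col', array([ 0.6165, -0.0649]))
t 31.85 move [-0.0875, -0.3276, -0.0007] [-0.0, 0.2, -0.0] calls 8.1
```

View pics/w12c.png

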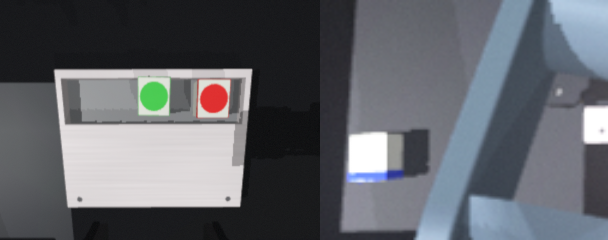

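Green (153,96) and red (214,99) are both disc up. Blue has been knocked toward +y, to about y = 0.37, so I'll remeasure it.

>>> play_rows(motion=[[[-0.088,-0.35,0,0,0,0],[-0.088,-0.35,0,0,0,0],[-0.088,-0.35,0,0,0,0],[-0.088,-0.35,0,0,0,0],[-0.088,-0.35,0,0,0,0],[-0.088,-0.35,0,0,0,0],[-0.088,-0.35,0,0,0,0],[-0.088,-0.35,0,0,0,0]]])

```text
time_s: 32.52
position: [0.4358, 0.3369, 0.2785]
tcp_rot: [[1.0, -0.001, -0.004], [-0.001, -1.0, -0.002], [-0.004, 0.002, -1.0]]
force: [0.8, 0.4, -1.0]
opening: 1.0
grasp_force: 0.0
```

>>> play_rows(motion=[[[0,-0.03,0,0,0,0],[0,-0.03,0,0,0,0],[0,-0.03,0,0,0,0],[0,-0.03,0,0,0,0],[0,-0.03,0,0,0,0]]])

```text
time_s: 32.93
position: [0.4372, 0.3641, 0.2794]
tcp_rot: [[1.0, -0.002, -0.002], [-0.002, -1.0, -0.002], [-0.002, 0.002, -1.0]]
force: [0.7, -0.5, 0.1]
opening: 0.996
grasp_force: 0.0
```

```bash
python3 -c "
from h import *
c=grab('wrist','w13')
for o in block('wrist','blue',c=c): print(o)
print(bot.read_state()['position'])
cv2.imwrite('pics/w13c.png',c['frame'][:240,100:420,::-1])
"
```

```text
(0.78, [448.4, 375.7, 55.7, 42.1, 3.4], 1210, 'all', array([0.4491, 0.3758]), 'white', array([0.4531, 0.3763]), 'col', array([0.4292, 0.3733]))
[0.43768606 0.36405065 0.28012334]
```

View pics/w13c.png

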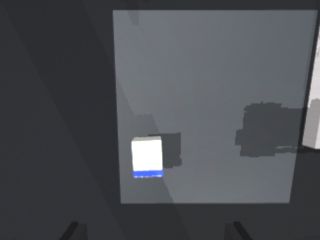

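Blue is upright at (147,157) in the crop, band toward -x, with yaw about 3°.

>>> play_rows(motion=[[[0.008,-0.0115,0.02,0,0,-3.5],[0.008,-0.0115,0.05,0,0,-3.5],[0.008,-0.0115,0.08,0,0,-3.5],[0.008,-0.0115,0.11,0,0,-3.5],[0.008,-0.0115,0.14,0,0,-3.5],[0.008,-0.0115,0.16,0,0,-3.5],[0.008,-0.0115,0.16,0,0,-3.5],[0.008,-0.0115,0.16,0,0,-3.5]]])

```text
time_s: 33.7
position: [0.4454, 0.3758, 0.1199]
tcp_rot: [[0.998, 0.059, -0.002], [0.059, -0.998, -0.001], [-0.002, 0.001, -1.0]]
force: [0.3, -0.8, 0.2]
opening: 0.999
grasp_force: 0.0
```

>>> play_rows(motion=[[[0,0,0,0,0,0],[0,0,0,0,0,0],[0,0,0,0,0,0]]])

```text
time_s: 33.95
position: [0.4466, 0.3774, 0.1224]
tcp_rot: [[0.998, 0.06, 0.003], [0.06, -0.998, 0.002], [0.003, -0.002, -1.0]]
force: [0.1, 0.2, 0.1]
opening: 1.004
grasp_force: 0.0
```

```bash
python3 -c "
from h import *
for o in block('wrist','blue'): print(o)
go(.446,.3755,.03,3.5)
"
```

```text
(0.89, [451.0, 375.8, 59.2, 40.6, 3.5], 3205, 'all', array([0.452 , 0.3758]), 'white', array([0.4558, 0.3762]), 'col', array([0.4299, 0.3733]))
(0.34, [490.8, 181.9, 56.7, 14.3, 18.4], 737, 'all', array([0.4874, 0.1783]), 'white', array([0.4872, 0.1782]), 'col', array([0.5024, 0.1846]))
t 34.05 move [-0.0005, 0.0019, 0.092] [-0.1, -0.1, -0.0] calls 2.2
```

>>> play_rows(motion=[[[0,0.001,0.02,0,0,0],[0,0.001,0.04,0,0,0],[0,0.001,0.06,0,0,0],[0,0.001,0.08,0,0,0],[0,0.001,0.09,0,0,0],[0,0.001,0.09,0,0,0]]])

```text
time_s: 34.55
position: [0.4443, 0.3753, 0.0289]
tcp_rot: [[0.998, 0.061, -0.003], [0.061, -0.998, -0.002], [-0.004, 0.002, -1.0]]
force: [-0.1, 0.4, 0.4]
opening: 0.998
grasp_force: 0.0
```

>>> play_rows(motion=[[[0,0,0,0,0,0],[0,0,0,0,0,0],[0,0,0,0,0,0],[0,0,0,0,0,0],[0,0,0,0,0,0],[0,0,0,0,0,0],[0,0,0,0,0,0],[0,0,0,0,0,0]]], fingers=0.03)

```text
time_s: 35.22
position: [0.4456, 0.376, 0.0307]
tcp_rot: [[0.998, 0.061, 0.0], [0.061, -0.998, 0.0], [0.0, -0.0, -1.0]]
force: [-0.4, -0.1, -0.0]
opening: 0.48
grasp_force: 0.0
```

>>> play_rows(motion=[[[0,0,-0.02,0,0,0],[0,0,-0.05,0,0,0],[0,0,-0.08,0,0,0],[0,0,-0.11,0,0,0],[0,0,-0.14,0,0,0],[0,0,-0.14,0,0,0],[0,0,-0.14,0,0,0]]])

```text
time_s: 35.8
position: [0.4464, 0.3765, 0.1723]
tcp_rot: [[0.998, 0.061, 0.004], [0.061, -0.998, 0.002], [0.004, -0.002, -1.0]]
force: [-0.1, 1.1, -0.4]
opening: 0.46
grasp_force: 30.0
```

```bash
python3 -c "
from h import *
go(.543,.0875,.17,0)
"
```

```text
t 35.8 move [0.0789, 0.2943, 0.002] [-0.1, -0.2, 3.5] calls 7.3
```

>>> play_rows(motion=[[[0.01,0.037,0,0,0,3.5],[0.02,0.074,0,0,0,3.5],[0.03,0.111,0,0,0,3.5],[0.04,0.148,0,0,0,3.5],[0.05,0.185,0,0,0,3.5],[0.06,0.222,0,0,0,3.5],[0.07,0.259,0,0,0,3.5],[0.08,0.294,0,0,0,3.5]]])

```text
time_s: 36.47
position: [0.5418, 0.0853, 0.1683]
tcp_rot: [[1.0, -0.001, -0.005], [-0.001, -1.0, 0.0], [-0.005, -0.0, -1.0]]
force: [0.9, 0.8, -1.5]
opening: 0.455
grasp_force: 30.0
```

>>> play_rows(motion=[[[0,0,0,0,0,0],[0,0,0,0,0,0],[0,0,0,0,0,0],[0,0,0,0,0,0]]])

```text
time_s: 36.8
position: [0.5416, 0.0885, 0.1694]
tcp_rot: [[1.0, 0.001, -0.003], [0.001, -1.0, 0.0], [-0.003, -0.0, -1.0]]
force: [0.9, -0.5, -0.3]
opening: 0.459
grasp_force: 30.0
```

```bash
python3 -c "
from h import *
go(.543,.0875,.067)"
```

```text
t 36.8 move [0.0017, 0.001, 0.1024] [-0.0, 0.2, 0.0] calls 2.5
```

>>> play_rows(motion=[[[0,0,0.025,0,0,0],[0,0,0.05,0,0,0],[0,0,0.075,0,0,0],[0,0,0.09,0,0,0],[0,0,0.096,0,0,0],[0,0,0.1,0,0,0],[0,0,0.102,0,0,0],[0,0,0.102,0,0,0]]])

```text
time_s: 37.47
position: [0.5434, 0.0879, 0.0689]
tcp_rot: [[1.0, 0.001, 0.001], [0.001, -1.0, -0.0], [0.001, 0.0, -1.0]]
force: [-0.9, 0.7, -1.7]
opening: 0.457
grasp_force: 30.0
```

>>> play_rows(motion=[[[0,0,0,0,0,0],[0,0,0,0,0,0],[0,0,0,0,0,0],[0,0,0,0,0,0],[0,0,0,0,0,0],[0,0,0,0,0,0]]], fingers=0.07)

```text
time_s: 37.97
position: [0.5433, 0.0873, 0.0688]
tcp_rot: [[1.0, -0.001, 0.001], [-0.001, -1.0, -0.0], [0.001, 0.0, -1.0]]
force: [0.0, -0.3, 0.1]
opening: 0.772
grasp_force: 0.0
```

>>> play_rows(motion=[[[0,0,-0.02,0,0,0],[0,0,-0.05,0,0,0],[0,0,-0.075,0,0,0],[-0.03,0,-0.075,0,0,0],[-0.065,0,-0.075,0,0,0],[-0.065,0,-0.075,0,0,0],[-0.065,0,-0.075,0,0,0]]], fingers=0.07)

```text
time_s: 38.55
position: [0.4752, 0.0876, 0.1436]
tcp_rot: [[1.0, -0.0, -0.003], [-0.0, -1.0, 0.0], [-0.003, -0.0, -1.0]]
force: [2.0, -0.2, 0.0]
opening: 0.804
grasp_force: 0.0
```

```bash
python3 -c "
from h import *
c=grab('wrist','w14')
for r in finder.outline_of('wrist','blue'): print(r['confidence'],rect(c,r['pixels'],.082))
go(.543-.065,.0875,.06)"
```

```text
0.78 [544.9  88.1  40.   49.4  89.7]
t 38.65 move [-0.0015, -0.0002, 0.0839] [0.0, -0.1, -0.0] calls 2.0
```

>>> play_rows(motion=[[[0,0,0.02,0,0,0],[0,0,0.04,0,0,0],[0,0,0.06,0,0,0],[0,0,0.075,0,0,0],[0,0,0.083,0,0,0],[0,0,0.083,0,0,0],[0,0,0.083,0,0,0],[0,0,0.083,0,0,0]]], fingers=0.015)

```text
time_s: 39.32
position: [0.4793, 0.0873, 0.0611]
tcp_rot: [[1.0, -0.0, 0.002], [-0.0, -1.0, -0.0], [0.002, 0.0, -1.0]]
force: [-0.3, 0.2, 0.3]
opening: 0.286
grasp_force: 0.0
```

>>> play_rows(motion=[[[0.01,0,0,0,0,0],[0.02,0,0,0,0,0],[0.028,0,0,0,0,0],[0.036,0,0,0,0,0],[0.043,0,0,0,0,0],[0.049,0,0,0,0,0],[0.055,0,0,0,0,0],[0.06,0,0,0,0,0]]])

```text
time_s: 39.98
position: [0.5387, 0.0874, 0.0605]
tcp_rot: [[1.0, -0.0, -0.0], [-0.0, -1.0, -0.0], [-0.0, 0.0, -1.0]]
force: [-0.6, -0.1, -0.5]
opening: 0.169
grasp_force: 0.6
```

>>> play_rows(motion=[[[0.002,0,0,0,0,0],[0.004,0,0,0,0,0],[0.006,0,0,0,0,0],[0.008,0,0,0,0,0],[0.01,0,0,0,0,0],[0.011,0,0,0,0,0],[0.011,0,0,0,0,0],[0.011,0,0,0,0,0]]])

```text
time_s: 40.65
position: [0.5497, 0.0873, 0.0606]
tcp_rot: [[1.0, -0.001, 0.001], [-0.001, -1.0, -0.0], [0.001, 0.0, -1.0]]
force: [-0.5, -1.3, -0.5]
opening: 0.174
grasp_force: 0.0
```

```bash
python3 -c "
from h import *
c=grab('wrist')
print(bot.read_state()['position'],bot.read_state()['force'])
for r in finder.outline_of('wrist','blue'): print(r['confidence'],rect(c,r['pixels'],.082),rect(c,r['pixels'],.058))
"
```

```text
[0.54955764 0.08732768 0.06059409] [-0.3738069  -0.70980564  0.50863487]
0.87 [618.6  88.3  39.3  34.    0.8] [616.   88.4  46.9  40.6   0.8]
```

>>> play_rows(motion=[[[-0.015,0,-0.005,0,0,0],[-0.03,0,-0.04,0,0,0],[-0.03,0,-0.08,0,0,0],[-0.03,0,-0.12,0,0,0],[-0.03,0,-0.16,0,0,0],[-0.03,0,-0.2,0,0,0],[-0.03,0,-0.22,0,0,0],[-0.03,0,-0.22,0,0,0]]], fingers=0.087)

```text
time_s: 41.42
position: [0.5224, 0.0874, 0.2863]
tcp_rot: [[1.0, -0.0, 0.013], [-0.0, -1.0, -0.001], [0.013, 0.001, -1.0]]
force: [-0.2, -1.3, 0.1]
opening: 0.689
grasp_force: 0.0
```

>>> play_rows(motion=[[[0,0,0,0,0,0],[0,0,0,0,0,0],[0,0,0,0,0,0],[0,0,0,0,0,0]]])

```text
time_s: 41.75
position: [0.5181, 0.0874, 0.2787]
tcp_rot: [[1.0, -0.001, -0.004], [-0.001, -1.0, 0.0], [-0.004, -0.0, -1.0]]
force: [0.1, -0.1, 0.6]
opening: 0.965
grasp_force: 0.0
```

```bash
python3 -c "
from h import *
c=grab('wrist','w15');t=grab('top','t15')
for n in('red','green','blue'):
  for r in finder.outline_of('wrist',n)[:1]: print(n,r['confidence'],rect(c,r['pixels'],.058))
b=t['frame'][170:290,370:490,::-1]
cv2.imwrite('pics/w15c.png',np.hstack([c['frame'][:240,100:420,::-1],cv2.resize(b,(240,240))]))
"
```

```text
red 0.97 [613.1 -54.5  55.5  47.5  90. ]
green 0.86 [614.9  17.   47.2  46.2  90. ]
blue 0.95 [615.4  88.7  45.2  40.1   0.9]
```

View pics/w15c.png

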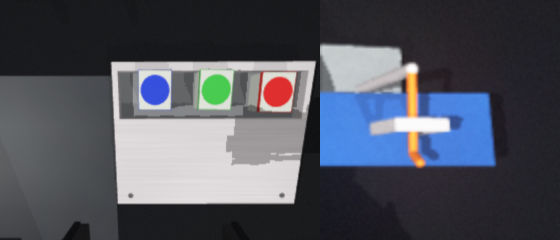

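All three discs face up, with blue at (155,90), green at (216,89) and red at (278,92). The cover hangs on the hook, crossbar at (415,125). Handing in.

```bash
python3 -c "
from rig import bot
print(bot.hand_in())"
```

```text
the job is handed in; nothing more can be done
None
```

The job is handed in: the cover hangs on the hook, and red, green and blue (no yellow was there) stand disc-up in the trough; the hand-in returned no verdict.

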